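Tip the film cans stuck on end in the returns chute so they roll into the bin

TASK

Two film cans came down the returns chute on end and are stuck standing in it. With the fingertips, gently push each one over onto its side so that it rolls down the chute into the wooden bin: do not grip the cans, lift them or slide them down upright. Leave everything that stands on the counter where it is.

Things in the scene. Friction and masses are not known exactly. Their poses are not given: they have to be found in the camera images.
- can_a: The upper of the two film cans stuck in the chute: a closed whitish plastic pot with a black lid, a plain cylinder 31 mm in diameter and 51 mm tall, 20 to 40 g. It stands on its base on the sloping floor, lid up, anywhere from the chute's middle line to 40 mm either side of it. Origin: centre of its base; z axis: along the can towards the lid (square to the chute floor at the start).
- can_b: The lower film can stuck in the chute, 45 to 150 mm down the slope from can_a: same size, looks, origin and axes. A can tipped sideways, lying across the chute, rolls down by itself and drops off the lip into the bin; one lying along the chute stays put until it is nudged.
- chute: Grey plastic trough on a steel stand, fixed, sloping down 8 degrees, its low end to the robot's right. Origin: on the floor's surface, on the middle line, 115 mm above the counter; x axis: down the slope; y: level, across; z: square to the floor. Inside width 150 mm; side walls' rim 29 mm above the floor, out to y = 87 mm. The cans stand between x = -85 and +65 mm.
- chute_lip (a point): Middle of the chute's low edge, over the bin, on the floor's surface, at x = 152 mm in the chute's frame (the side walls end at 140 mm). The floor is lined with grippy ribbed grey rubber, on which a standing can does not slide but tips when it is pushed near its top.
- chute_head (a point): Middle of the foot of the head wall at the chute's high end, at x = -188 mm in the chute's frame. The head wall is 50 mm high above the floor; from x = -190 to -130 mm the side walls flare out into cheeks 50 mm high, 93 mm from the middle line.
- bin: Open wooden bin under the lip of the chute, fixed. Origin: centre of its underside; x axis points level away from the chute. Outside 196 mm along x, 176 mm along y, boards and floor 8 mm thick; three sides 100 mm high, the side under the lip 70 mm. Two more film cans of the same kind already lie in it.
- light_meter: Bystander: silver light meter lying flat on the counter beside the chute, 115 x 60 mm, 36 mm high with its white dome. Origin: centre of its underside; x axis along its length towards the dome.
- hood_wide: Bystander: flared black lens hood standing on the counter, 72 mm across at its upper rim, 34 mm high. Origin: centre of its underside.
- hood_tube: Bystander: straight black lens hood standing on the counter, 57 mm across, 42 mm high. Origin: centre of its underside.
- loupe: Bystander: red plastic loupe with a clear skirt standing on the counter, 46 mm across, 46 mm high. Origin: centre of its underside.
- shoe_adapter: Bystander: small tarnished chrome flash shoe adapter on the counter, 24 x 26 mm, 19 mm high. Origin: centre of its underside.
- spare_can: Bystander: a film can like the stuck ones, standing on the counter beside the chute, not in it; 31 mm across, 51 mm high. Origin: centre of its base.
Things that resemble listed ones, but are neither listed nor needed, are in the scene too. Leave any blue or turquoise look-alike of the can_b alone. What is shaped like the can_a but purple is not meant.

How it is judged (in metres and radians):
On the way:
1. a stuck can has been tipped onto its side on the chute floor (((angle between can_a's own z axis and vertical above 1.2 rad and z of can_a in the frame of chute between -0.01 and 0.03 m and x of can_a in the frame of chute below 0.15 m) or (angle between can_b's own z axis and vertical above 1.2 rad and z of can_b in the frame of chute between -0.01 and 0.03 m and x of can_b in the frame of chute below 0.15 m))), for 0.05 s.
At the end, for the whole second after the job is handed in: Both stuck cans lie at rest inside the wooden bin: each can's base centre is between the bin's walls, above its floor and below its rim, slower than 20 mm/s (x of can_a in the frame of bin between -0.092 and 0.092 m and y of can_a in the frame of bin between -0.082 and 0.082 m and z of can_a in the frame of bin between 0 and 0.085 m and linear speed of each of can_a, can_b below 0.02 m/s and x of can_b in the frame of bin between -0.092 and 0.092 m and y of can_b in the frame of bin between -0.082 and 0.082 m and z of can_b in the frame of bin between 0 and 0.085 m); the robot touches nothing.
It fails at once if a stuck can is lifted: its base rises more than 60 mm off the chute floor (z of any of can_a, can_b in the frame of chute above 0.06 m).
It fails at once if a stuck can is slid or carried along upright: still standing in the chute more than 50 mm from its start ((angle between can_a's own z axis and vertical below 0.8 rad and distance of can_a from where it was at the start of the episode above 0.05 m and x of can_a in the frame of chute below 0.15 m and z of can_a in the frame of chute above -0.01 m) or (angle between can_b's own z axis and vertical below 0.8 rad and distance of can_b from where it was at the start of the episode above 0.05 m and x of can_b in the frame of chute below 0.15 m and z of can_b in the frame of chute above -0.01 m)).
It fails at once if a stuck can is gripped or pressed hard: more than 5 N between it and the fingers (contact force between the fingers and can_a above 5 N or contact force between the fingers and can_b above 5 N).
It fails at once if something that stands on the counter is moved more than 20 mm (distance of any of light_meter, hood_wide, hood_tube, loupe, shoe_adapter, spare_can from where it was at the start of the episode above 0.02 m).
It also fails if it takes over 48 s, if anything falls off the work surface, if the arm or the gripper's body presses on something with over 40 N, if the wrist force passes 120 N, or if a joint passes its speed limit or range.

ROBOT

A 6-joint arm with a two-finger parallel gripper is mounted at the origin on the work surface. World frame = base frame: x ahead of the robot, y to its left, z up, the work surface at z = 0. Lengths are in mm, angles in rad, forces in N, time in s.
With the tool pointing down it reaches from about 350 to 975 mm from the base axis. Payload 7.1 kg.
Tool frame: the origin (TCP) lies on the front face of the gripper's body, between the roots of the fingers; the fingertips stand 80 mm ahead of it and the grasp point (between the pads) lies 61 mm ahead of it (env.tips_ahead is the distance from the TCP to the fingertips, in mm); z points along the fingers, y is the line along which they close (so a half turn about z gives the same grasp; the last joint's range is limited). The gripper opens to 88 mm and grips with 3 to 60 N. Pads are 20 mm wide; open, the fingers measure 115 mm over their backs; the gripper's body (75 mm by 178 mm) begins 61 mm behind the grasp point.
Start: joints at [1.135, 0.423, 1.63, -0, 1.089, -0.019], TCP at [252.991, 571.49, 302.675] pointing down, gripper open.
Joint ranges: [-3, 3], [-0.9, 2.11], [0.09, 2.58], [-1.31, 4.45], [0.11, 2.69], [-2.54, 2.54]. Speed limits (rad/s): [2.39, 2.39, 3.01, 3.14, 3.14, 3.14].

INTERFACE

Orientations are given as a unit quaternion [x, y, z, w].
In Python, from station import env, set_gripper, viewer, workorder gives the robot as it stands. Calls block until the motion is done:
- env.reach(position, orientation): joint-space move of the TCP to a pose.
- env.move_l(position, rot=None, rate=150, f_stop=None): straight line of the TCP; rot=None keeps the orientation; rate is the mean speed in mm/s. With f_stop (N) it stops when the force on the tool has changed by that much, and returns True; else False.
- env.move_joints(angles): joint-space move.
- set_gripper(opening): finger opening in mm; the grip force is fixed at half the most; returns when the fingers have stopped.
- env.hold(seconds).
- env.ik(position, orientation): joint angles nearest the present ones, or None.
- env.read_state(): the state.
- viewer.camera(name): name is "side" or "top"; returns the picture (480x640x3 uint8, blue, green, red); there is no depth.
- viewer.camera_params(name): a dict with "fx", "fy", "cx", "cy" (pixels), "pose" (4x4, takes a point from camera to world coordinates). Camera axes: x right, y up, looking along -z (the intrinsics and any distortion apply to the point x, -y, -z); pixel columns grow to the right and rows downward; lengths in mm; the calibration is good to about 2 mm. A picture is of the moment at which its call begins. camera_params takes no time and is no camera call.
A pose or a line that the arm cannot do raises env.IKError and nothing moves.
- workorder.sign_off(): hands the job in; it is judged then, once.
The state is a dict: "time_s": time; "qpos": joint angles; "dq": joint speeds; "tau": joint torques, N m; "tool_pos": TCP position; "orientation": TCP orientation; "force": force on the tool from outside, world axes, zero at the start; "wrist_torque": the same for the moment, N m; "width": finger opening in mm; "grip_force": force on a finger pad.
Only numpy, scipy, OpenCV 4.12 (cv2) and the standard library are available. Lean on these libraries where they do the work, as an engineer would, in place of code of your own. Each camera call takes 0.05 s, during which the arm holds its last target. There are 200 camera calls.

## Working session

There is one attempt and no reset: what is moved stays moved. The work goes in short steps, each a Python script; the robot and the scene stay as the last script left them, time stands still between calls to the robot, and variables do not carry over. Pictures are saved under pics/ and viewed, at most 10 in all, crops included, and the job is handed in when it is done.

```bash
ls; mkdir -p pics; python3 - <<'E'
from station import env,viewer
import cv2,numpy as np
np.set_printoptions(precision=4,suppress=True)
for n in("top","side"):
    cv2.imwrite(f"pics/{n}0.png",viewer.camera(n)); p=viewer.camera_params(n); print(n,p)
print(env.read_state()["orientation"],env.read_state()["time_s"])
E
```

```text
pics
top {'fx': 479.18585875275227, 'fy': 479.18585875275227, 'cx': 324.13913866116457, 'cy': 243.46611245661094, 'pose': array([[  0.0088,   0.9906,  -0.1363, 463.3995],
       [ -0.9999,   0.0096,   0.005 ,  80.6167],
       [  0.0062,   0.1362,   0.9907, 885.811 ],
       [  0.    ,   0.    ,   0.    ,   1.    ]])}
side {'fx': 548.8398565738781, 'fy': 548.8398565738781, 'cx': 320.15874578089574, 'cy': 239.9705181185685, 'pose': array([[   0.9115,    0.3091,   -0.2712,  312.8091],
       [  -0.4107,    0.6532,   -0.6361, -480.289 ],
       [  -0.0195,    0.6912,    0.7224,  717.4975],
       [   0.    ,    0.    ,    0.    ,    1.    ]])}
[ 0.2069  0.9784 -0.0007 -0.0001] 0.1
```

View pics/top0.png

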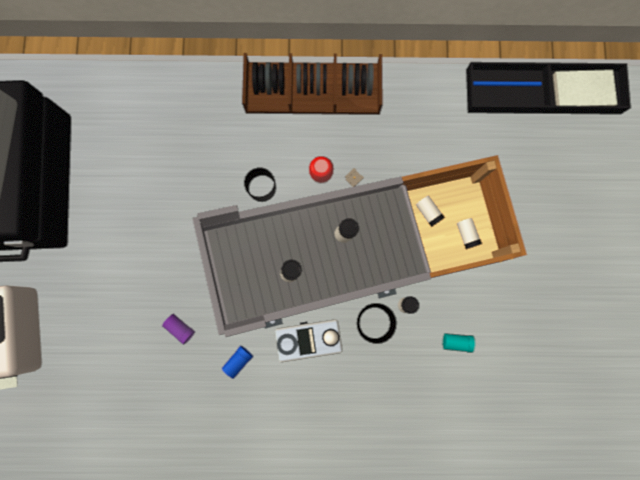

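View pics/side0.png

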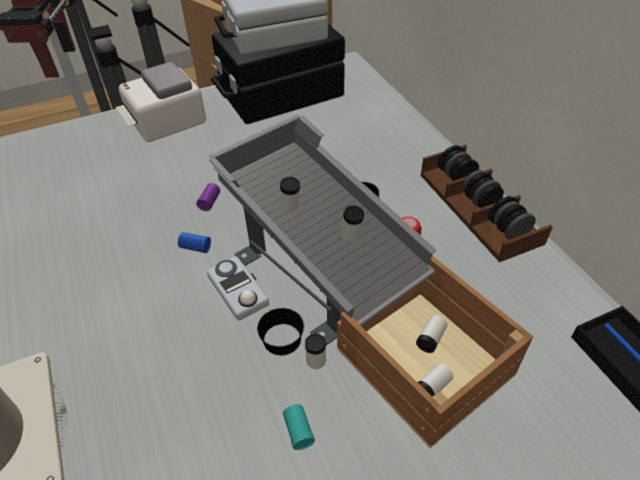

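Top view: chute corners near (194,217), (220,335), (403,180) and (430,277). The lids are at about (291,269) for can_a and (348,228) for can_b. The side view shows the lids near (290,186) and (353,215). Next, enlarged crops to get closer pixels.

```bash
python3 - <<'E'
import cv2
a=cv2.imread("pics/top0.png")[150:345,185:445]; cv2.imwrite("pics/topc.png",cv2.resize(a,None,fx=3,fy=3,interpolation=2))
b=cv2.imread("pics/side0.png")[110:330,205:445]; cv2.imwrite("pics/sidec.png",cv2.resize(b,None,fx=2.5,fy=2.5,interpolation=2))
E
```

```text
(no output)
```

View pics/topc.png

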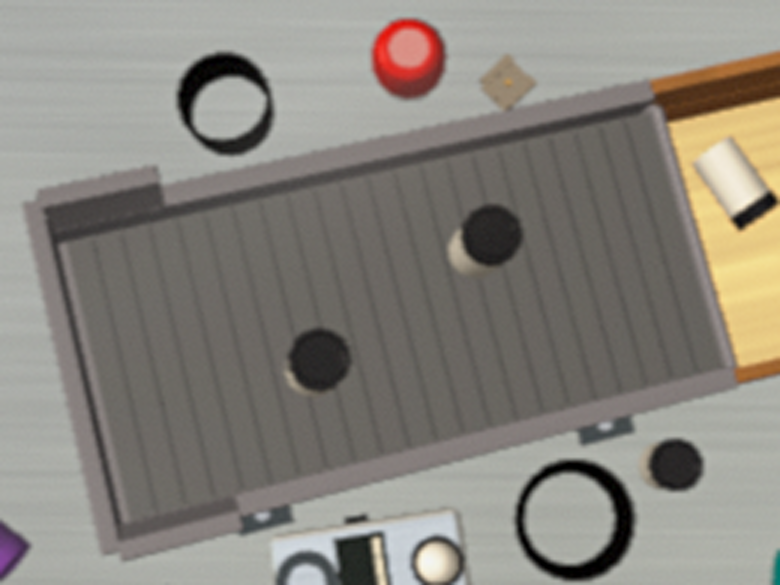

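View pics/sidec.png

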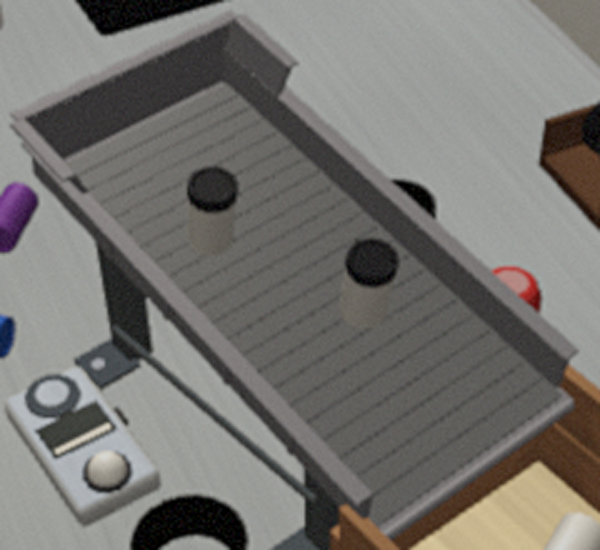

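Crops are clear: the chute's far wall end in the top crop is at (652,82) and the near one at (737,382). Lid centres in the top crop are (319,359) and (491,235), and in the side crop (213,187) and (372,259). Now I'll fit the poses.

```bash
cat > helpers.py <<'E'
import numpy as np
from station import viewer
from scipy.spatial.transform import Rotation as R
P={n:viewer.camera_params(n) for n in("top","side")}
def proj(n,X):
    p=P[n];T=np.linalg.inv(p["pose"]);c=np.atleast_2d(X)@T[:3,:3].T+T[:3,3]
    return np.c_[p["cx"]+p["fx"]*c[:,0]/-c[:,2],p["cy"]-p["fy"]*c[:,1]/-c[:,2]]
def chute(x,y,yaw):
    return R.from_euler("z",yaw)*R.from_euler("y",np.radians(8)),np.array([x,y,115.])
E
cat > fit.py <<'E'
from helpers import *
from scipy.optimize import least_squares
np.set_printoptions(precision=2,suppress=True)
t=lambda u,v:(185+u/3,150+v/3); s=lambda u,v:(205+u/2.5,110+v/2.5)
obs=[("top",(140,87,29),t(652,82)),("top",(140,-87,29),t(737,382)),("top",(152,75,0),t(668,112)),("top",(-130,87,29),t(163,188)),
("side",(140,87,29),s(577,352)),("side",(152,75,0),s(572,400)),("side",(140,-75,29),s(370,490)),("top",(-130,-75,29),t(235,497))]
def pr(q):
    r,o=chute(*q); return np.concatenate([proj(n,r.apply(X)+o)[0]-uv for n,X,uv in obs])
f=least_squares(pr,[463,50,-1.35],loss="soft_l1"); print(f.x); print(pr(f.x).reshape(-1,2))
r,o=chute(*f.x)
for nm,a,b in(("a",t(319,359),s(213,187)),("b",t(491,235),s(372,259))):
    h=lambda c:np.concatenate([proj("top",r.apply([*c])+o)[0]-a,proj("side",r.apply([*c])+o)[0]-b])
    g=least_squares(h,[0,0,51.]); print(nm,g.x,g.fun,r.apply([*g.x])+o)
print(r.as_matrix())
E
python3 fit.py
```

```text
[558.87  65.55  -1.31]
[[-0.44 -0.79]
 [ 1.09  2.16]
 [-2.39 -0.35]
 [-0.55 -0.57]
 [ 0.24 -0.42]
 [-2.05  1.06]
 [ 0.18  2.2 ]
 [ 0.26 -0.45]]
a [-74.44 -19.37  47.74] [ 0.22 -0.72 -0.76  0.12] [522.71 125.27 172.64]
b [26.67 21.46 48.55] [ 0.22 -0.66 -0.65  0.14] [588.22  39.12 159.37]
[[ 0.26  0.97  0.04]
 [-0.96  0.26 -0.13]
 [-0.14  0.    0.99]]
```

Poses make sense: can_a at chute (-74,-19) and can_b at (27,21). The lid heights come out near 48 mm against 51, which is close enough. I'll tip b first, sideways towards the middle.

```bash
cat > push.py <<'E'
from helpers import *
from station import env,set_gripper
import cv2
q=(558.87,65.55,-1.31); r,o=chute(*q); M=r.as_matrix()
def pose(x,y,z,phi=0):   # fingertip position in chute frame -> TCP pose
    A=np.c_[-M[:,1],-M[:,0],-M[:,2]]
    Rt=R.from_rotvec(M[:,2]*np.radians(phi))*R.from_matrix(A)
    return (r.apply([x,y,z])+o+M[:,2]*env.tips_ahead).tolist(),Rt.as_quat().tolist()
def push(x,y,sgn,phi,z=40,start=46,end=-12,rate=60):
    """tip the can at x,y towards sgn*y"""
    d=np.array([-np.sin(np.radians(abs(phi))),sgn*np.cos(np.radians(phi))])
    p0=np.array([x,y])-d*start; p1=np.array([x,y])-d*end*-1*-1 if False else np.array([x,y])+d*(-end)
    env.reach(*pose(*p0,110,phi)); env.move_l(*pose(*p0,z,phi),rate=120)
    env.move_l(*pose(*p1,z,phi),rate=rate)
    env.move_l(*pose(*p1,110,phi),rate=150)
def snap(name):
    top=viewer.camera("top");side=viewer.camera("side")
    cv2.imwrite("pics/"+name,np.hstack([cv2.resize(top[130:380,180:540],None,fx=1.1,fy=1.1),cv2.resize(side[100:350,200:560],None,fx=1.1,fy=1.1)]))
E
# simplify p1 line
sed -i 's/p1=.*/p1=np.array([x,y])+d*end/; s/end=-12/end=18/' push.py
python3 - <<'E'
from push import *
set_gripper(0)
x,y=26.7,21.5
push(x,y,-1,-5)
s=env.read_state();print(s["time_s"],s["force"],s["tool_pos"])
env.hold(0.5); snap("b1.png")
E
```

```text
6.35 [-0.42406156 -0.64953593 -0.00813799] [575.25181439  16.93093456 299.22240832]
```

View pics/b1.png

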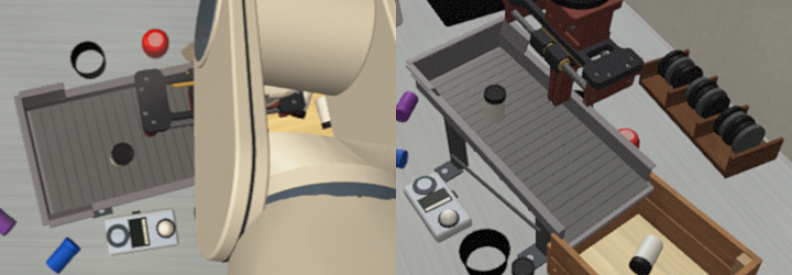

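can_b has left the chute: the floor where it stood is empty in the side half, and can_a still stands at about (494,100). Next is can_a, pushed towards +y.

```bash
python3 - <<'E'
from push import *
push(-74.4,-19.4,1,5)
p,qq=pose(-74,-19,230,5); env.move_l(p,qq,rate=200)
env.move_joints([1.135,0.423,1.63,0,1.089,-0.019])
s=env.read_state();print(s["time_s"],s["force"])
env.hold(0.5); snap("a1.png")
E
```

```text
12.85 [ 0.54764818 -0.49832887 -0.57618945]
```

View pics/a1.png

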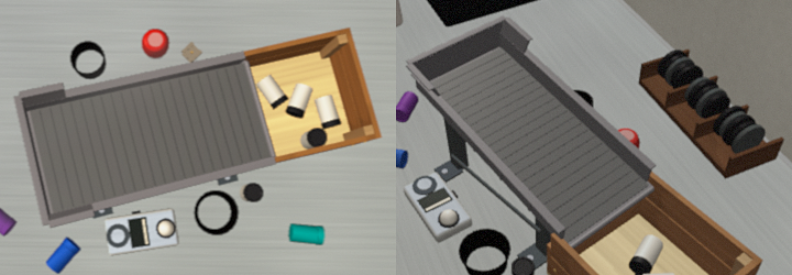

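The chute is empty and the bin now holds four cans, at (272,90), (300,100), (328,112) and (315,138). The bystanders haven't moved. I'll let things settle, check that nothing in the bin is moving, and hand in.

```bash
python3 - <<'E'
from push import *
from station import workorder
env.hold(1.5); a=viewer.camera("top")[150:290,400:540].astype(int); env.hold(0.5); b=viewer.camera("top")[150:290,400:540].astype(int)
d=(cv2.blur(abs(a-b).astype(np.float32),(3,3))).max(); print(d)
if d<25: print(workorder.sign_off())
E
```

```text
4.4444447
the job is handed in; nothing more can be done
None
```

Both stuck cans were tipped sideways and rolled into the wooden bin; the bystanders look unmoved in the pictures, the bin was still when checked, and the job was handed in at about 15 s of the 48 s allowed (no verdict came back).

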